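# Draw out the sample tray of a filter counter

## Robot

A 6-joint arm with a two-finger parallel gripper is mounted at the origin on the work surface. World frame = base frame: x ahead of the robot, y to its left, z up, the work surface at z = 0. Lengths are in mm, angles in rad, forces in N, time in s.
With the tool pointing down it reaches from about 350 to 975 mm from the base axis. Payload 7.1 kg.
Tool frame: the origin (TCP) lies at the very end of the fingers, on their centre line; the grasp point (between the pads) lies 19 mm behind it (ctrl.tcp_to_grasp is the distance from the TCP to the grasp point, in mm); z points along the fingers, x is the direction in which the jaws open and shut, and the axes are right-handed (so a half turn about z gives the same grasp; the last joint's range is limited). The gripper opens to 88 mm and grips with 3 to 60 N. Pads are 20 mm wide; open, the fingers measure 115 mm over their backs; the gripper's body (75 mm by 178 mm) begins 61 mm behind the grasp point.
Start: joints at [1.135, 0.423, 1.63, -0, 1.089, -0.019], TCP at [252.99, 571.49, 189.575] pointing down, gripper open.
Joint ranges: [-3, 3], [-0.9, 2.11], [0.09, 2.58], [-1.31, 4.45], [0.11, 2.69], [-2.54, 2.54]. Speed limits (rad/s): [2.39, 2.39, 3.01, 3.14, 3.14, 3.14].

## Interface

Orientations are given as a rotation vector (axis times angle).
In Python, from workcell import get_obs, viewer, ctrl, masks_of gives the robot as it stands. The module is installed in compiled form; this text tells all that it offers.
- The arm moves only by the shell command python3 -m inch 'ROWS'. ROWS is JSON, a list of rows, each an object of numbers: "tx", "ty", "tz": the shift along the tool's x, y, z in cm; "ax", "ay", "az": the turn, a rotation vector about the tool's x, y, z in degrees; "jaw": the opening, from 0 (shut) to 1 (fully open). In form: [{"tx": .., "ty": .., "tz": .., "ax": .., "ay": .., "az": .., "jaw": ..}, ...]. A call has 1 to 12 rows; each row shifts and turns the commanded pose from where the row before left it, along the tool's axes as they then stand; what a row does not reach is not made up. A row lasts 1/8 s, in which the tool goes at most 62.5 mm and 10.7 degrees, less where a joint would pass 70% of its speed; a pose out of reach is approached as far as the arm can. A call is refused whole if a number of a shift passes 6.25 or a number of a turn 10.7, either way. A call with a gripper value outside its range is refused whole. The fingers move at their own pace and stop on an object; the grip force is fixed at half the most. Time passes only in rows, so rows that do not move let the fingers close. It gives the time, the measured TCP pose, the force and the opening at its end, in the units of the state.
- get_obs(): the state, without advancing time (a new reading comes with each control period).
- viewer.get_image(name): name is "scene" or "side" or "wrist"; returns (picture, depth): 420x560x3 uint8, red, green, blue; 420x560 float32, mm along the optical axis (not along the pixel's ray), 0 where there is no reading.
- viewer.get_calibration(name): a dict with "fx", "fy", "cx", "cy" (pixels), "rvec" (rotation vector, rad) and "tvec" (3), from world to camera coordinates, as OpenCV has them. Camera axes: x right, y down, z forward; pixel columns grow to the right and rows downward; lengths in mm; the calibration is good to about 2 mm. The wrist camera is an equidistant fisheye: a pixel r from the principal point sees the ray r / f radians off the axis. A picture is of the moment at which its call begins: read the wrist's pose just before it. get_calibration takes no time and is no camera call; for the wrist camera it gives the pose at the moment of the call.
- ctrl.close_job(): hands the job in, once; it reports no verdict.
Trained networks look in the newest picture that a camera, given by its name, has taken for a name from the list of things; names that differ only in an ending like _2 or _b are one class to them, and where a whole thing is asked for, a point or a joint stands for the part that bears it (a point fixed in the world has none). Each returns a list of dicts, best first, with "score" (0 to 1); they miss things now and then, are a little off and sometimes report something else, mostly with a low value. They report only what shows in the picture. A call takes as long as a camera call. They do not tell look-alikes from the thing itself.
- masks_of(camera, thing): "pixels" (420x560 bool, what is visible of it) and "location" ([column, row] in pixels, amid what is visible of it).
The state is a dict: "t": time; "qpos": joint angles; "qvel": joint speeds; "joint_torque": joint torques, N m; "ee_pos": TCP position; "orientation": TCP orientation; "ft_force": force on the tool from outside, world axes, zero at the start; "moment": the same for the moment, N m; "width": finger opening in mm.
Only numpy, scipy, OpenCV 4.12 (cv2) and the standard library are available. Lean on these libraries where they do the work, as an engineer would, in place of code of your own. Each camera call takes 0.05 s, during which the arm holds its last target. There are 200 camera calls.

## Task

The count is finished: get the loaded sample tray of the filter counter out for the next person. First slide the copper-coloured tin that stands in the tray's way gently aside along the bench, then hook a fingertip behind the tray's upturned front lip and draw the tray out along its rails to its stop, without forcing it there. Nothing is to be gripped or picked up: the tin stays standing on the bench and is not touched by the tray, the dish stays lying in its well in the tray, and the other things on the bench stay where they are.

Things in the scene. Friction and masses are not known exactly. Their poses are not given: they have to be found in the camera images.
- counter: The filter counter, fixed to the bench: a beige box 150 mm wide, 230 deep, 62 high; on its roof, from 75 mm behind its front face backwards, a round dark detector head with an aluminium can, 165 mm high in all. Origin at bench level under the middle of its front face; x points into the box, y to the left seen from the robot, z up. The tray slides out along -x of this frame.
- tray (a joint): How far the aluminium sample tray (110 mm wide) is drawn out, in m: 0 shut, 0.120 at its stop. It starts shut and stays where it is left; it slides with about 2 N friction. In front of its front plate (36 mm high, flush with the counter's front when shut) the tray floor (top 14 mm above the bench) runs 50 mm forward and turns up into the pull lip.
- tray_lip (a point): Middle of the top edge of the tray's pull lip, on its rear face (towards the counter). The lip is 4 mm thick, 110 mm wide, top edge 40 mm above the bench. The channel between lip and front plate is 43 mm wide, open above and at both ends. Shut: at x = -0.046, y = 0, z = 0.040 in the counter's frame; it moves with the tray.
- tray_well (a point): Centre of the round well in the tray in which the dish lies, at half the height of the dish (17.5 mm above the bench). Shut: 78 mm behind the counter's front face. Moves with the tray.
- dish_center (a point): Centre of the steel sample dish with its white filter, 50 mm diameter, 7 mm high, lying loose in the tray's well (53 mm diameter, 5 mm deep), inside the counter at the start.
- tin_center (a point): Centre (19 mm above the bench) of the copper-coloured round lidded tin, 64 mm diameter (65 over its band), 38 high, 0.2 to 0.4 kg, standing loose in front of the lip, in the tray's way. On both sides, level with the tin, the bench is free to at least 165 mm from the tray's centre line.
- wash_bottle: White plastic bottle with blue cap, 58 mm diameter, 140 mm high, standing on the bench; leave alone. Origin at the centre of its underside.
- petri_stack: Stack of three clear petri dishes, 61 mm diameter, 43 mm high, standing on the bench; leave alone. Origin at the centre of its underside.
- jar: Amber glass jar with black lid, 60 mm diameter, 65 mm high, standing on the bench; leave alone. Origin at the centre of its underside.
Things that resemble listed ones, but are neither listed nor needed, are in the scene too. What is meant by the part that bears tin_center is not yellow, and is the smaller of those in its own colour.

How it is judged (in metres and radians):
On the way, in this order (a step that is already met when the one before it is completed fails the run):
1. the tin stands clear of the strip that the tray slides through ((y of tin_center in the frame of counter above 0.087 m or y of tin_center in the frame of counter below -0.087 m or x of tin_center in the frame of counter below -0.202 m)), for 0.2 s.
2. the tray is drawn out to its stop (value of joint tray above 0.112 m), for 0.2 s.
At the end, for the whole second after the job is handed in: The tray is out to within 8 mm of its stop, the dish lies in its well (within 6 mm), the tin stands upright on the bench and clear of the tray, and bottle, petri dishes and jar are within 12 mm of where they stood (value of joint tray above 0.112 m and distance between dish_center and tray_well below 0.006 m and height (world z) of tin_center between 0.014 and 0.024 m and angle between tin_center's own z axis and vertical below 0.1 rad and contact force between tin and tray below 0.1 N and distance of each of wash_bottle, petri_stack, jar from where it was at the start of the episode below 0.012 m); the robot touches nothing.
It fails at once if the tray runs into the tin (contact force between tin and tray above 0.5 N).
It fails at once if the tin is lifted or tipped (height (world z) of tin_center above 0.027 m or angle between tin_center's own z axis and vertical above 0.35 rad).
It fails at once if the tin (20 N) or the tray (35 N) is squeezed, struck or forced (contact force between the fingers and tin above 20 N or contact force between the fingers and tray above 35 N).
It fails at once if the dish leaves its well (distance between dish_center and tray_well above 0.008 m).
It fails at once if the bottle, the petri dishes or the jar are pushed away (distance of any of wash_bottle, petri_stack, jar from where it was at the start of the episode above 0.02 m).
It also fails if it takes over 54 s, if anything falls off the work surface, if the arm or the gripper's body presses on something with over 40 N, if the wrist force passes 120 N, or if a joint passes its speed limit or range.

## Working session

There is one attempt and no reset: what is moved stays moved. The work goes in short steps, Python scripts to look and compute and a shell command to move; the robot and the scene stay as the last step left them, time stands still between calls to the robot, and variables do not carry over. Pictures are saved under pics/ and viewed, about 8 in all and at most 12, crops included, and the job is handed in when it is done.

```bash
mkdir -p pics
cat > h.py <<'E'
import numpy as np, cv2
from scipy.spatial.transform import Rotation as R
from workcell import get_obs, viewer, ctrl, masks_of
def cloud(name, depth, cal):
    v,u=np.mgrid[0:420,0:560].astype(float)
    x=(u-cal['cx'])/cal['fx']; y=(v-cal['cy'])/cal['fy']
    P=np.stack([x*depth,y*depth,depth],-1)
    return (P-np.array(cal['tvec']).ravel())@R.from_rotvec(np.array(cal['rvec']).ravel()).as_matrix()
def save(n,im): cv2.imwrite('pics/'+n,cv2.cvtColor(im,cv2.COLOR_RGB2BGR))
E
python3 - <<'E'
from h import *
o=get_obs(); print(o['t'],o['ee_pos'],o['orientation'],o['width'])
ims=[]
for c in ['scene','side']:
    im,d=viewer.get_image(c); cal=viewer.get_calibration(c); W=cloud(c,d,cal)
    np.savez(c+'.npz',im=im,d=d,W=W)
    save(c+'.png',im)
    for th in ['counter','tray','tin_center','wash_bottle','petri_stack','jar']:
        for m in masks_of(c,th)[:4]:
            px=m['pixels']&(d>0)
            q=W[px]
            if len(q)<5: continue
            print(c,th,round(m['score'],2),np.round(m['location']),len(q),'lo',np.percentile(q,3,axis=0).round(),'hi',np.percentile(q,97,axis=0).round(),'rgb',im[px].mean(0).round())
E
```

```text
0.0 [252.76183896 570.94716763 188.82246419] [ 2.63229303e+00  1.71332408e+00 -2.02847594e-03] 87.76068004664648
scene counter 0.77 [181. 248.] 10905 lo [ 574. -175.   10.] hi [850.  -3. 148.] rgb [185. 169. 145.]
scene tray 0.61 [233. 203.] 750 lo [ 552. -105.    2.] hi [598.  -3.  43.] rgb [186. 174. 165.]
scene tin_center 0.93 [332. 169.] 1321 lo [367.  69.   4.] hi [442. 143.  53.] rgb [182.  96.  34.]
scene tin_center 0.89 [254. 181.] 811 lo [470. -64.   4.] hi [529.  -6.  42.] rgb [184. 102.  47.]
scene tin_center 0.89 [278. 146.] 708 lo [350. -58.   4.] hi [407.  -1.  42.] rgb [193. 130.  14.]
scene wash_bottle 0.8 [134. 197.] 1422 lo [ 645. -245.    7.] hi [ 687. -202.  141.] rgb [132. 126. 122.]
scene petri_stack 0.73 [327. 264.] 1002 lo [618. 151.   5.] hi [673. 204.  46.] rgb [199. 197. 191.]
scene jar 0.86 [183. 146.] 739 lo [ 432. -257.    9.] hi [ 478. -210.   67.] rgb [74. 55. 41.]
scene jar 0.6 [184. 250.] 10816 lo [ 577. -173.   12.] hi [850.  -3. 148.] rgb [185. 169. 145.]
side counter 0.82 [385. 249.] 10996 lo [ 580. -192.   10.] hi [826. -20. 146.] rgb [195. 188. 171.]
side tray 0.97 [311. 259.] 1233 lo [ 557. -116.   11.] hi [623. -12.  40.] rgb [221. 220. 216.]
side tin_center 0.93 [191. 272.] 1315 lo [343. -67.   0.] hi [402.  -9.  39.] rgb [211. 163.  20.]
side tin_center 0.79 [256. 261.] 1201 lo [464. -72.  -0.] hi [522. -12.  39.] rgb [193. 116.  52.]
side tin_center 0.71 [197. 224.] 1544 lo [359.  59.   2.] hi [434. 130.  50.] rgb [191. 114.  51.]
side wash_bottle 0.63 [399. 298.] 2948 lo [ 627. -262.    7.] hi [ 669. -224.  139.] rgb [175. 176. 173.]
side petri_stack 0.61 [296. 196.] 635 lo [612. 144.   2.] hi [664. 196.  43.] rgb [190. 196. 194.]
side jar 0.57 [260. 351.] 2352 lo [ 419. -272.    8.] hi [ 470. -224.   65.] rgb [96. 78. 63.]
```

View both.

View pics/scene.png

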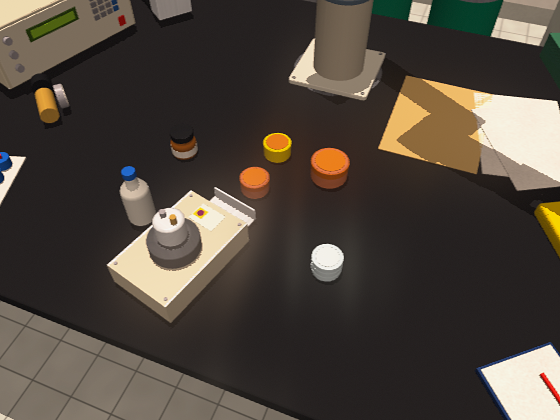

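Run:
```python
from h import *
z=np.load('side.npz'); a=z['im']; save('sidecrop.png',cv2.resize(a[190:330,140:420],(800,400)))
def circ(q):
    (c,r)=cv2.minEnclosingCircle(q[:,:2].astype(np.float32)); return np.round(c,1),round(r,1)
for c in ['scene','side']:
    z=np.load(c+'.npz'); W=z['W']; v=z['d']>0
    print(c,'bench z',np.median(W[v&(abs(W[...,0]-450)<30)&(abs(W[...,1]-30)<20)][:,2]))
    for n,(x,y,r,zl,zh) in dict(tin=(495,-38,45,36,44),ytin=(375,-35,45,36,44),big=(398,97,50,47,56),jar=(450,-242,45,60,70),petri=(642,174,45,40,48),bott=(657,-232,45,80,100)).items():
        q=W[v&(np.hypot(W[...,0]-x,W[...,1]-y)<r)&(W[...,2]>zl)&(W[...,2]<zh)]
        if len(q)>5: print(n,len(q),circ(q),'z',np.median(q[:,2]).round(1))
    # counter roof, lip top edge
    q=W[v&(W[...,0]>560)&(W[...,0]<900)&(W[...,1]>-210)&(W[...,1]<40)&(abs(W[...,2]-62)<3)]
    print('roof',cv2.minAreaRect(q[:,:2].astype(np.float32)),len(q))
    q=W[v&(W[...,0]>535)&(W[...,0]<615)&(W[...,1]>-130)&(W[...,1]<20)&(abs(W[...,2]-40)<2.5)]
    print('lip',cv2.minAreaRect(q[:,:2].astype(np.float32)),len(q))
```

```text
scene bench z 0.6509648207020067
tin 492 (array([497.9, -36.6]), 33.9) z 38.9
ytin 408 (array([375.5, -30.6]), 34.0) z 39.0
big 783 (array([401. , 104.3]), 43.6) z 50.5
jar 318 (array([ 450.6, -239.1]), 29.1) z 65.1
petri 678 (array([643.4, 176.5]), 31.4) z 43.9
bott 311 (array([ 660.1, -229.2]), 28.5) z 91.4
roof ((722.3271484375, -120.06190490722656), (209.16355895996094, 232.12362670898438), 75.13358306884766) 5148
lip ((572.7664184570312, -50.96324157714844), (106.01039123535156, 6.469113826751709), 75.2977523803711) 83
side bench z -1.0410963586563429
tin 552 (array([495.1, -42.3]), 32.3) z 37.4
ytin 623 (array([372.5, -35.9]), 32.5) z 37.4
big 675 (array([398.5,  98.5]), 41.9) z 49.1
jar 1044 (array([ 446.8, -242.4]), 26.7) z 63.8
petri 268 (array([640.7, 173.6]), 31.3) z 41.9
bott 673 (array([ 654.4, -235.1]), 28.8) z 90.7
roof ((727.5786743164062, -96.34337615966797), (153.31507873535156, 230.49026489257812), 75.13444519042969) 4137
lip ((591.7504272460938, -61.96302032470703), (111.2214126586914, 50.45149612426758), 75.37095642089844) 104
```

View pics/sidecrop.png

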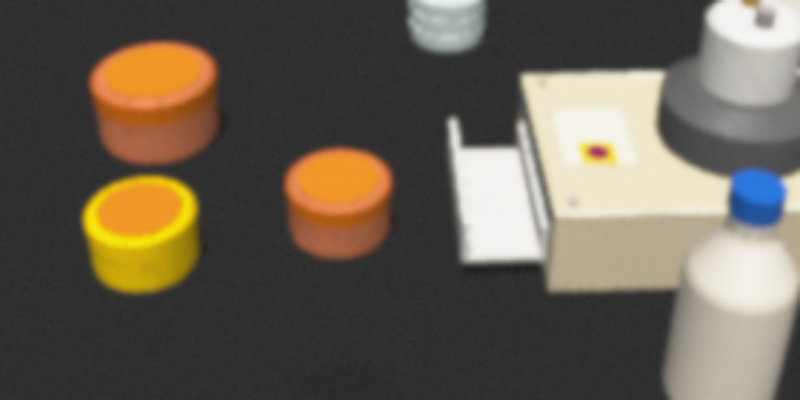

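The pictures show three tins. The yellow one (scene px 278,146) is out by colour. The large copper one (330,168) has an 84 mm lid, so it isn't the smaller copper tin. The small copper one (254,181; crop 339,200) is 65 mm across, 38 mm high and right in front of the lip, so that is the target, and the enlarged crop confirms it.

The counter's x axis points at -14.9°, with its origin at about (618, -65). The tin is at about (496.5, -39.5), which is (-124, -6) in the counter frame. I'll push it towards counter -y using two part-open fingertips.

```bash
python3 -m inch '[{"tx":-3.3,"ty":3.8,"jaw":0.41},{"tx":-3.3,"ty":3.8,"jaw":0.41},{"tx":-3.3,"ty":3.8,"jaw":0.41},{"tx":-3.3,"ty":3.8,"jaw":0.41},{"tx":-3.3,"ty":3.8,"jaw":0.41},{"tx":-3.3,"ty":3.8,"jaw":0.41},{"tx":-3.3,"ty":3.8,"jaw":0.41},{"tx":-3.3,"ty":3.8,"jaw":0.41},{"tx":-3.3,"ty":3.8,"jaw":0.41},{"tx":-3.3,"ty":3.8,"jaw":0.41},{"tx":-3.3,"ty":3.8,"jaw":0.41},{"tx":-3.3,"ty":3.8,"jaw":0.41}]'
python3 -m inch '[{"az":10.1,"jaw":0.41},{"az":10.1,"jaw":0.41},{"az":10.1,"jaw":0.41},{"az":10.1,"jaw":0.41},{"az":10.1,"jaw":0.41},{"az":10.1,"jaw":0.41},{"az":10.1,"jaw":0.41},{"az":10.1,"jaw":0.41},{"jaw":0.41}]'
cat >> h.py <<'E'
O=np.array([618,-65.]); th=np.deg2rad(-14.87); ex=np.array([np.cos(th),np.sin(th)]); ey=np.array([-ex[1],ex[0]])
def cf(p): p=np.asarray(p)[...,:2]-O; return np.stack([p@ex,p@ey],-1)
def st():
    o=get_obs(); M=R.from_rotvec(o['orientation']).as_matrix()
    print('t',round(o['t'],2),'p',np.round(o['ee_pos'],1),'cf',cf(o['ee_pos']).round(1),'yaw_x',np.degrees(np.arctan2(M[1,0],M[0,0])).round(1),'zax',M[:,2].round(3),'F',np.round(o['ft_force'],1),'w',round(o['width'],1),'q6',round(o['qpos'][5],2))
    return o
E
python3 -c "
from h import *
st()"
```

```text
t 0.7 p [253.  571.5 189.6] cf [-516.1  521.5] yaw_x 66.1 zax [ 0.  0. -1.] F [ 0.3 -0.   0. ] w 87.9 q6 -0.02$[0]: bad value
$[0]: bad value
```

```bash
python3 -m inch '[{"tx":-3.3,"ty":3.8,"tz":0,"ax":0,"ay":0,"az":0,"jaw":0.41},{"tx":-3.3,"ty":3.8,"tz":0,"ax":0,"ay":0,"az":0,"jaw":0.41}]'
```

```text
t: 0.95
ee_pos: [295.9, 479.6, 189.4]
orientation: [2.632, 1.716, 0.0]
ft_force: [0.2, 0.3, -0.2]
width: 70.9
```

```bash
python3 -m inch '[{"tx":-3.3,"ty":3.8,"tz":0,"ax":0,"ay":0,"az":0,"jaw":0.41},{"tx":-3.3,"ty":3.8,"tz":0,"ax":0,"ay":0,"az":0,"jaw":0.41},{"tx":-3.3,"ty":3.8,"tz":0,"ax":0,"ay":0,"az":0,"jaw":0.41},{"tx":-3.3,"ty":3.8,"tz":0,"ax":0,"ay":0,"az":0,"jaw":0.41},{"tx":-3.3,"ty":3.8,"tz":0,"ax":0,"ay":0,"az":0,"jaw":0.41},{"tx":-3.3,"ty":3.8,"tz":0,"ax":0,"ay":0,"az":0,"jaw":0.41},{"tx":-3.3,"ty":3.8,"tz":0,"ax":0,"ay":0,"az":0,"jaw":0.41},{"tx":-3.3,"ty":3.8,"tz":0,"ax":0,"ay":0,"az":0,"jaw":0.41},{"tx":-3.3,"ty":3.8,"tz":0,"ax":0,"ay":0,"az":0,"jaw":0.41},{"tx":-3.3,"ty":3.8,"tz":0,"ax":0,"ay":0,"az":0,"jaw":0.41}]'
python3 -m inch '[{"tx":0,"ty":0,"tz":0,"ax":0,"ay":0,"az":10.1,"jaw":0.41},{"tx":0,"ty":0,"tz":0,"ax":0,"ay":0,"az":10.1,"jaw":0.41},{"tx":0,"ty":0,"tz":0,"ax":0,"ay":0,"az":10.1,"jaw":0.41},{"tx":0,"ty":0,"tz":0,"ax":0,"ay":0,"az":10.1,"jaw":0.41},{"tx":0,"ty":0,"tz":0,"ax":0,"ay":0,"az":10.1,"jaw":0.41},{"tx":0,"ty":0,"tz":0,"ax":0,"ay":0,"az":10.1,"jaw":0.41},{"tx":0,"ty":0,"tz":0,"ax":0,"ay":0,"az":10.1,"jaw":0.41},{"tx":0,"ty":0,"tz":0,"ax":0,"ay":0,"az":10.1,"jaw":0.41},{"tx":0,"ty":0,"tz":0,"ax":0,"ay":0,"az":0,"jaw":0.41}]'
python3 -c "
from h import *
st()"
```

```text
t: 2.2
ee_pos: [510.3, 23.2, 189.9]
orientation: [2.633, 1.713, 0.001]
ft_force: [1.0, 1.0, 0.5]
width: 36.1
t: 3.32
ee_pos: [509.7, 24.8, 189.7]
orientation: [-3.116, 0.399, -0.0]
ft_force: [-0.3, 0.7, -0.5]
width: 36.0
t 3.33 p [509.7  24.8 189.7] cf [-127.7   59. ] yaw_x -14.6 zax [ 0.  0. -1.] F [-0.3  0.7 -0.5] w 36.0 q6 0.28
```

```bash
python3 -m inch '[{"tx":0.4,"ty":0,"tz":4,"ax":0,"ay":0,"az":0.3,"jaw":0.41},{"tx":0,"ty":0,"tz":4,"ax":0,"ay":0,"az":0,"jaw":0.41},{"tx":0,"ty":0,"tz":4,"ax":0,"ay":0,"az":0,"jaw":0.41},{"tx":0,"ty":0,"tz":3,"ax":0,"ay":0,"az":0,"jaw":0.41},{"tx":0,"ty":0,"tz":2,"ax":0,"ay":0,"az":0,"jaw":0.41},{"tx":0,"ty":0,"tz":0.9,"ax":0,"ay":0,"az":0,"jaw":0.41},{"tx":0,"ty":0,"tz":0,"ax":0,"ay":0,"az":0,"jaw":0.41}]'
python3 - <<'E'
from h import *
st()
im,d=viewer.get_image('side'); cv2.imwrite('pics/pre.png',cv2.cvtColor(cv2.resize(im[180:340,140:420],(700,400)),cv2.COLOR_RGB2BGR)); st()
E
```

```text
t: 4.2
ee_pos: [513.4, 23.8, 10.4]
orientation: [3.115, -0.407, -0.001]
ft_force: [-0.1, 0.3, -0.5]
width: 35.7
t 4.2 p [513.4  23.8  10.4] cf [-123.9   58.9] yaw_x -14.9 zax [-0.001 -0.    -1.   ] F [-0.1  0.3 -0.5] w 35.7 q6 0.28
t 4.25 p [513.9  23.8  10.9] cf [-123.4   59.1] yaw_x -14.9 zax [ 0. -0. -1.] F [ 0.  -1.1 -0.2] w 35.8 q6 0.28
```

View pics/pre.png

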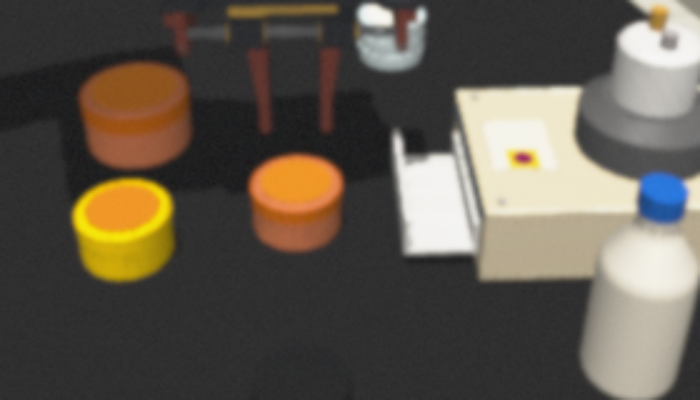

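Both fingertips (262,125 and 328,125) stand behind the tin (297,200), centred on it, so I'm pushing gently.

```bash
python3 -m inch '[{"tx":0,"ty":1,"tz":0,"ax":0,"ay":0,"az":0,"jaw":0.41},{"tx":0,"ty":0.6,"tz":0,"ax":0,"ay":0,"az":0,"jaw":0.41},{"tx":0,"ty":0.4,"tz":0,"ax":0,"ay":0,"az":0,"jaw":0.41},{"tx":0,"ty":0.4,"tz":0,"ax":0,"ay":0,"az":0,"jaw":0.41},{"tx":0,"ty":0.4,"tz":0,"ax":0,"ay":0,"az":0,"jaw":0.41},{"tx":0,"ty":0.4,"tz":0,"ax":0,"ay":0,"az":0,"jaw":0.41},{"tx":0,"ty":0.4,"tz":0,"ax":0,"ay":0,"az":0,"jaw":0.41},{"tx":0,"ty":0.5,"tz":0,"ax":0,"ay":0,"az":0,"jaw":0.41},{"tx":0,"ty":0.5,"tz":0,"ax":0,"ay":0,"az":0,"jaw":0.41},{"tx":0,"ty":0.5,"tz":0,"ax":0,"ay":0,"az":0,"jaw":0.41},{"tx":0,"ty":0.5,"tz":0,"ax":0,"ay":0,"az":0,"jaw":0.41}]'
python3 - <<'E'
from h import *
st()
im,d=viewer.get_image('side'); W=cloud('side',d,viewer.get_calibration('side'))
for m in masks_of('side','tin_center')[:4]:
    q=W[m['pixels']&(d>0)]; q=q[q[:,2]>np.percentile(q[:,2],97)-3]; print(round(m['score'],2),m['location'],cf(np.array(cv2.minEnclosingCircle(q[:,:2].astype(np.float32))[0])+[1.4,2.8]).round(1))
st()
E
```

```text
t: 5.62
ee_pos: [498.9, -30.7, 10.6]
orientation: [3.115, -0.41, -0.0]
ft_force: [-0.5, -0.1, -0.2]
width: 36.0
t 5.62 p [498.9 -30.7  10.6] cf [-123.9    2.6] yaw_x -15.0 zax [-0. -0. -1.] F [-0.5 -0.1 -0.2] w 36.0 q6 0.18
0.68 [191.4, 270.8] [-244.8  -31.5]
0.58 [255.9, 263.0] [-124.4   -5.3]
t 5.72 p [498.8 -30.8  10.6] cf [-124.     2.5] yaw_x -15.0 zax [-0. -0. -1.] F [ 0.2  0.5 -0.4] w 35.7 q6 0.18
```

Run:
```python
from h import *
im,d=viewer.get_image('side'); W=cloud('side',d,viewer.get_calibration('side')); np.savez('side2.npz',im=im,d=d,W=W)
save('push1.png',cv2.resize(im[180:340,140:420],(700,400)))
v=(d>0)&(abs(W[...,2]-37.5)<3)&(np.hypot(W[...,0]-495,W[...,1]+60)<75)&(im[...,0]>150)
q=W[v]; print(len(q),cv2.minAreaRect(q[:,:2].astype(np.float32)),cf(q).min(0),cf(q).max(0))
```

```text
255 ((514.0631713867188, -72.72554016113281), (40.982608795166016, 106.12769317626953), 81.033935546875) [-152.83915144  -49.84303059] [-47.26813524  -8.48079016]
```

View pics/push1.png

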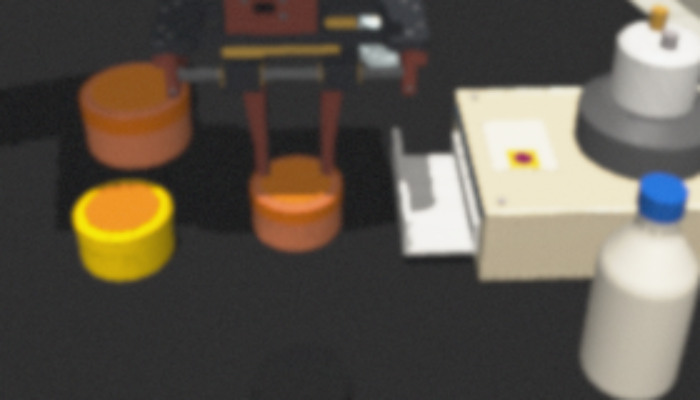

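Run:
```python
from h import *
o=st(); M=R.from_rotvec(o['orientation']).as_matrix()
for c in ['side','scene']:
    cal=viewer.get_calibration(c); K=np.array([[cal['fx'],0,cal['cx']],[0,cal['fy'],cal['cy']],[0,0,1]])
    im,d=viewer.get_image(c); W=cloud(c,d,cal); im=im.copy()
    P=[np.array(o['ee_pos'])+M@np.array(k,float) for k in ([24,0,-30],[-24,0,-30],[24,0,0],[-24,0,0],[0,0,-80])]
    uv=cv2.projectPoints(np.array(P),np.array(cal['rvec']),np.array(cal['tvec']),K,None)[0][:,0]
    print(c,uv.round(1).tolist())
    # finger points by height band, near tool
    rel=(W-np.array(o['ee_pos']))@M
    b=(d>0)&(abs(rel[...,0])<45)&(abs(rel[...,1])<40)&(rel[...,2]<-32)&(rel[...,2]>-62)
    for s in (1,-1):
        q=rel[b&(s*rel[...,0]>0)]; print(' finger',s,len(q),np.percentile(q,[3,50,97],axis=0).round(1).tolist() if len(q) else '')
    x0,y0=np.clip(uv[2].astype(int)-[60,50],0,None)
    big=cv2.resize(im[y0:y0+90,x0:x0+120],(800,600),interpolation=cv2.INTER_CUBIC)
    for p in uv[:4]: cv2.circle(big,tuple(int(t) for t in (p-[x0,y0])*800/120),5,(0,255,0),-1)
    save('chk_'+c+'.png',cv2.resize(big,(400,300)))
save('chk.png',np.hstack([cv2.cvtColor(cv2.imread('pics/chk_%s.png'%c),cv2.COLOR_BGR2RGB) for c in ('side','scene')]))
```

```text
t 5.78 p [499.  -30.6  10.6] cf [-123.9    2.7] yaw_x -15.0 zax [-0.  0. -1.] F [-0.4  0.7  0.6] w 35.9 q6 0.18
side [[271.8, 247.3], [245.2, 247.8], [271.9, 260.3], [245.9, 260.9], [257.8, 224.4]]
 finger 1 66 [[17.1, 1.5, -60.8], [20.7, 11.7, -46.6], [24.3, 13.2, -33.5]]
 finger -1 85 [[-28.8, -4.1, -61.0], [-23.6, 11.2, -46.7], [-20.1, 13.1, -34.4]]
scene [[250.1, 183.9], [263.7, 170.9], [250.7, 193.1], [264.0, 180.2], [256.2, 160.9]]
 finger 1 86 [[18.9, -14.7, -60.5], [26.0, -7.4, -48.4], [27.9, 7.6, -32.6]]
 finger -1 89 [[-26.4, -14.2, -61.1], [-19.3, -7.7, -46.8], [-15.8, 5.4, -32.3]]
```

View pics/chk.png

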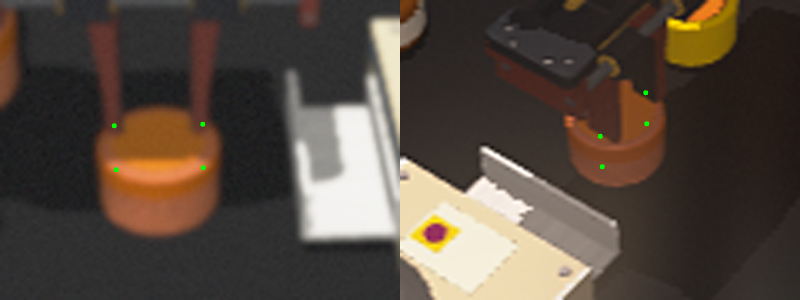

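The tips look like they end at the height of the lid, not 10 mm above the bench, and the force is about zero. I'll back off and measure where the fingertips really end.

```bash
python3 -m inch '[{"tx":0,"ty":-1,"tz":0,"ax":0,"ay":0,"az":0,"jaw":0.41},{"tx":0,"ty":-2,"tz":0,"ax":0,"ay":0,"az":0,"jaw":0.41},{"tx":0,"ty":-2,"tz":0,"ax":0,"ay":0,"az":0,"jaw":0.41},{"tx":0,"ty":-0.6,"tz":0,"ax":0,"ay":0,"az":0,"jaw":0.41},{"tx":0,"ty":0,"tz":0,"ax":0,"ay":0,"az":0,"jaw":0.41}]'
python3 - <<'E'
from h import *
for c in ['side','scene']:
    o=st(); M=R.from_rotvec(o['orientation']).as_matrix()
    cal=viewer.get_calibration(c); K=np.array([[cal['fx'],0,cal['cx']],[0,cal['fy'],cal['cy']],[0,0,1]])
    im,d=viewer.get_image(c); W=cloud(c,d,cal)
    rel=(W-np.array(o['ee_pos']))@M
    for s in (1,-1):
        for zz in range(-70,10,5):
            b=(d>0)&(s*rel[...,0]>5)&(s*rel[...,0]<45)&(abs(rel[...,1])<30)&(abs(rel[...,2]-zz)<2.5)
            q=rel[b]
            if len(q): print(c,s,zz,len(q),np.percentile(q[:,:2],[5,95],axis=0).round(1).tolist())
    uv=cv2.projectPoints(np.array([np.array(o['ee_pos'])+M@np.array(k,float) for k in ([24,0,-30],[-24,0,-30],[24,0,0],[-24,0,0])]),np.array(cal['rvec']),np.array(cal['tvec']),K,None)[0][:,0]
    x0,y0=np.clip(uv[2].astype(int)-[60,50],0,None)
    big=cv2.resize(im[y0:y0+90,x0:x0+120],(400,300),interpolation=cv2.INTER_CUBIC)
    for p in uv: cv2.circle(big,tuple(int(t) for t in (p-[x0,y0])*400/120),2,(0,255,0),-1)
    A=big if c=='side' else np.hstack([A,big])
save('chk2.png',A)
E
```

```text
t: 6.5
ee_pos: [513.5, 24.3, 10.5]
orientation: [3.115, -0.408, -0.0]
ft_force: [0.3, -0.5, 0.7]
width: 36.2
t 6.5 p [513.5  24.3  10.5] cf [-123.9   59.4] yaw_x -14.9 zax [-0. -0. -1.] F [ 0.3 -0.5  0.7] w 36.2 q6 0.28
side 1 -70 12 [[16.4, 10.3], [25.6, 12.7]]
side 1 -65 14 [[16.3, 10.0], [25.6, 12.8]]
side 1 -60 10 [[16.2, 9.8], [24.7, 13.3]]
side 1 -55 11 [[16.2, 9.1], [23.7, 12.9]]
side 1 -50 12 [[16.1, 9.8], [23.6, 12.9]]
side 1 -45 12 [[16.0, 9.6], [23.6, 13.4]]
side 1 -40 13 [[15.9, 9.1], [23.5, 13.7]]
side 1 -35 7 [[16.4, 10.6], [22.9, 13.1]]
side 1 -30 1 [[23.5, 10.0], [23.5, 10.0]]
side -1 -70 14 [[-29.9, 9.4], [-20.7, 13.2]]
side -1 -65 14 [[-28.9, 9.8], [-20.9, 12.6]]
side -1 -60 10 [[-28.4, 10.7], [-20.9, 13.4]]
side -1 -55 12 [[-28.7, 9.6], [-21.2, 13.0]]
side -1 -50 13 [[-28.9, -5.1], [-20.1, 12.8]]
side -1 -45 12 [[-27.2, -3.8], [-20.2, 11.8]]
side -1 -40 12 [[-27.4, 1.3], [-20.2, 12.8]]
side -1 -35 13 [[-27.8, 4.6], [-20.2, 12.5]]
side -1 -30 1 [[-20.3, 9.2], [-20.3, 9.2]]
t 6.55 p [513.3  23.8  10.5] cf [-124.   59.] yaw_x -14.9 zax [-0. -0. -1.] F [ 0.2 -0.8 -0.6]
[... 184 characters left out ...]
.9, 0.1]]
scene 1 -50 13 [[23.7, -13.9], [27.1, -0.0]]
scene 1 -45 16 [[22.0, -14.5], [27.8, -1.5]]
scene 1 -40 11 [[25.5, -9.2], [27.8, 4.1]]
scene 1 -35 8 [[20.7, -14.1], [25.7, 6.2]]
scene 1 5 19 [[12.0, -27.3], [37.2, 28.1]]
scene -1 -70 10 [[-28.9, -13.5], [-18.4, -8.3]]
scene -1 -65 9 [[-24.1, -13.9], [-16.7, -6.8]]
scene -1 -60 10 [[-23.9, -14.1], [-17.5, -3.3]]
scene -1 -55 14 [[-22.3, -13.8], [-17.0, -1.8]]
scene -1 -50 12 [[-23.4, -13.4], [-17.6, 1.7]]
scene -1 -45 17 [[-24.1, -13.9], [-17.1, 4.5]]
scene -1 -40 12 [[-24.6, -13.6], [-18.0, 1.8]]
scene -1 -35 13 [[-24.0, -13.0], [-17.4, 5.8]]
scene -1 -30 1 [[-26.9, -12.5], [-26.9, -12.5]]
scene -1 5 22 [[-43.8, -21.8], [-8.9, 20.4]]
```

View pics/chk2.png

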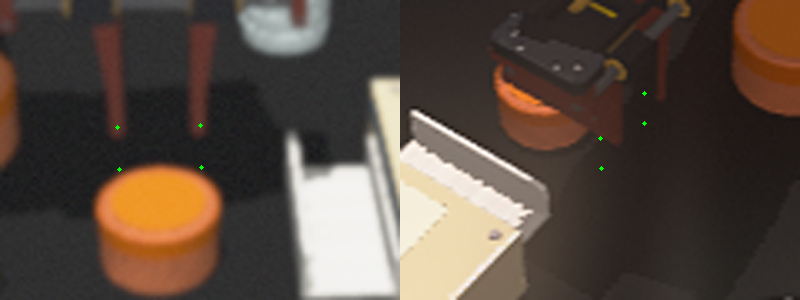

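The cameras agree with each other and with the bench (z≈0). The fingers really end about 32 mm short of the reported TCP, while sideways they match. So true tip height ≈ reported z + 32. I'll go lower in small steps, watching the force and re-measuring.

```bash
cat >> h.py <<'E'
def tip():
    o=st(); M=R.from_rotvec(o['orientation']).as_matrix()
    for c in ['side','scene']:
        im,d=viewer.get_image(c); W=cloud(c,d,viewer.get_calibration(c)); rel=(W-np.array(o['ee_pos']))@M
        b=(d>0)&(abs(rel[...,0])<32)&(abs(rel[...,1])<18)&(rel[...,2]>-60)&(rel[...,2]<0)&(W[...,2]>4)
        q=W[b]
        if len(q): print(c,'lowest finger z',np.percentile(q[:,2],[0,2,5]).round(1))
E
python3 -m inch '[{"tx":0,"ty":0,"tz":0.8,"ax":0,"ay":0,"az":0,"jaw":0.41},{"tx":0,"ty":0,"tz":0.8,"ax":0,"ay":0,"az":0,"jaw":0.41},{"tx":0,"ty":0,"tz":0.8,"ax":0,"ay":0,"az":0,"jaw":0.41},{"tx":0,"ty":0,"tz":0,"ax":0,"ay":0,"az":0,"jaw":0.41}]'
python3 -c "
from h import *
tip()"
```

```text
t: 7.1
ee_pos: [512.8, 23.6, -14.3]
orientation: [3.114, -0.41, -0.003]
ft_force: [-0.1, -0.0, 0.4]
width: 36.5
t 7.1 p [512.8  23.6 -14.3] cf [-124.4   58.7] yaw_x -15.0 zax [-0.002 -0.    -1.   ] F [-0.1 -0.   0.4] w 36.5 q6 0.28
side lowest finger z [17.1 18.6 19.8]
scene lowest finger z [ 4.   4.4 11. ]
```

```bash
python3 -m inch '[{"tx":0,"ty":0,"tz":0.5,"ax":0,"ay":0,"az":0,"jaw":0.41},{"tx":0,"ty":0.8,"tz":0,"ax":0,"ay":0,"az":0,"jaw":0.41},{"tx":0,"ty":0.6,"tz":0,"ax":0,"ay":0,"az":0,"jaw":0.41},{"tx":0,"ty":0.3,"tz":0,"ax":0,"ay":0,"az":0,"jaw":0.41},{"tx":0,"ty":0.3,"tz":0,"ax":0,"ay":0,"az":0,"jaw":0.41},{"tx":0,"ty":0.3,"tz":0,"ax":0,"ay":0,"az":0,"jaw":0.41},{"tx":0,"ty":0.3,"tz":0,"ax":0,"ay":0,"az":0,"jaw":0.41},{"tx":0,"ty":0.3,"tz":0,"ax":0,"ay":0,"az":0,"jaw":0.41},{"tx":0,"ty":0.3,"tz":0,"ax":0,"ay":0,"az":0,"jaw":0.41},{"tx":0,"ty":0.4,"tz":0,"ax":0,"ay":0,"az":0,"jaw":0.41},{"tx":0,"ty":0.4,"tz":0,"ax":0,"ay":0,"az":0,"jaw":0.41}]'
cat >> h.py <<'E'
def tin():
    im,d=viewer.get_image('side'); W=cloud('side',d,viewer.get_calibration('side'))+[1.4,2.8,0]
    for m in masks_of('side','tin_center')[:4]:
        q=W[m['pixels']&(d>0)]
        if len(q)>20:
            t=q[(q[:,2]>30)]; c=cf(q); print(round(m['score'],2),np.round(m['location']),'cf lo',np.percentile(c,2,axis=0).round(1),'hi',np.percentile(c,98,axis=0).round(1),'z',np.percentile(q[:,2],98).round(1))
    return im
E
python3 -c "
from h import *
st();tin();st()"
```

```text
t: 8.57
ee_pos: [503.1, -15.0, -18.4]
orientation: [-3.115, 0.41, -0.0]
ft_force: [-0.2, 1.7, -0.7]
width: 36.1
t 8.57 p [503.1 -15.  -18.4] cf [-123.9   18.8] yaw_x -15.0 zax [ 0.  0. -1.] F [-0.2  1.7 -0.7] w 36.1 q6 0.21
0.87 [189. 271.] cf lo [-272.3  -62.6] hi [-213.3   -5.2] z 38.8
0.83 [256. 266.] cf lo [-155.5  -47.7] hi [-94.2  12.7] z 38.9
0.78 [189. 228.] cf lo [-292.2   64.7] hi [-216.6  137.5] z 50.4
t 8.68 p [503.  -15.3 -18.4] cf [-123.9   18.6] yaw_x -15.0 zax [-0. -0. -1.] F [ 1.1 -0.3 -0.7] w 36.0 q6 0.21
```

The tin is sliding, now at y≈-18 and upright, with 1.7 N on the wrist. I'll keep pushing.

```bash
python3 -m inch '[{"tx":0,"ty":0.4,"tz":0,"ax":0,"ay":0,"az":0,"jaw":0.41},{"tx":0,"ty":0.5,"tz":0,"ax":0,"ay":0,"az":0,"jaw":0.41},{"tx":0,"ty":0.6,"tz":0,"ax":0,"ay":0,"az":0,"jaw":0.41},{"tx":0,"ty":0.6,"tz":0,"ax":0,"ay":0,"az":0,"jaw":0.41},{"tx":0,"ty":0.6,"tz":0,"ax":0,"ay":0,"az":0,"jaw":0.41},{"tx":0,"ty":0.6,"tz":0,"ax":0,"ay":0,"az":0,"jaw":0.41},{"tx":0,"ty":0.6,"tz":0,"ax":0,"ay":0,"az":0,"jaw":0.41},{"tx":0,"ty":0.6,"tz":0,"ax":0,"ay":0,"az":0,"jaw":0.41},{"tx":0,"ty":0.6,"tz":0,"ax":0,"ay":0,"az":0,"jaw":0.41},{"tx":0,"ty":0.6,"tz":0,"ax":0,"ay":0,"az":0,"jaw":0.41}]'
python3 -m inch '[{"tx":0,"ty":0.6,"tz":0,"ax":0,"ay":0,"az":0,"jaw":0.41},{"tx":0,"ty":0.6,"tz":0,"ax":0,"ay":0,"az":0,"jaw":0.41},{"tx":0,"ty":0.6,"tz":0,"ax":0,"ay":0,"az":0,"jaw":0.41},{"tx":0,"ty":0.5,"tz":0,"ax":0,"ay":0,"az":0,"jaw":0.41},{"tx":0,"ty":0.4,"tz":0,"ax":0,"ay":0,"az":0,"jaw":0.41},{"tx":0,"ty":0.3,"tz":0,"ax":0,"ay":0,"az":0,"jaw":0.41},{"tx":0,"ty":0,"tz":0,"ax":0,"ay":0,"az":0,"jaw":0.41}]'
python3 -c "
from h import *
st();tin();st()"
```

```text
t: 9.93
ee_pos: [488.3, -70.3, -18.4]
orientation: [3.115, -0.409, -0.0]
ft_force: [0.8, 1.7, 0.2]
width: 35.8
t: 10.8
ee_pos: [480.6, -99.2, -18.4]
orientation: [3.115, -0.41, -0.0]
ft_force: [0.2, -0.4, 0.4]
width: 35.9
t 10.8 p [480.6 -99.2 -18.4] cf [-124.1  -68.3] yaw_x -15.0 zax [-0. -0. -1.] F [ 0.2 -0.4  0.4] w 35.9 q6 0.03
0.79 [189. 222.] cf lo [-299.5   64.2] hi [-222.7  141.9] z 50.8
0.78 [190. 272.] cf lo [-271.4  -62.8] hi [-213.2   -6.2] z 39.0
0.62 [256. 296.] cf lo [-155.1 -134.6] hi [-96.1 -77.3] z 38.9
t 10.9 p [480.6 -99.  -18.4] cf [-124.   -68.1] yaw_x -15.0 zax [-0. -0. -1.] F [-0.5 -0.2  0.3] w 35.9 q6 0.03
```

The tin now stands at y≈-105, with its near edge at -73. Next: back off, lift, move over the channel, close the jaws and turn 90°.

```bash
python3 -m inch '[{"tx":0,"ty":-0.5,"tz":0,"ax":0,"ay":0,"az":0,"jaw":0.41},{"tx":0,"ty":-1.5,"tz":0,"ax":0,"ay":0,"az":0,"jaw":0.41},{"tx":0,"ty":0,"tz":-2,"ax":0,"ay":0,"az":0,"jaw":0.41},{"tx":0,"ty":0,"tz":-4,"ax":0,"ay":0,"az":0,"jaw":0},{"tx":0,"ty":0,"tz":-4,"ax":0,"ay":0,"az":0,"jaw":0},{"tx":2.5,"ty":-1.2,"tz":0,"ax":0,"ay":0,"az":0,"jaw":0},{"tx":2.5,"ty":-1.2,"tz":0,"ax":0,"ay":0,"az":0,"jaw":0},{"tx":2.5,"ty":-1.2,"tz":0,"ax":0,"ay":0,"az":0,"jaw":0},{"tx":2.5,"ty":-1.2,"tz":0,"ax":0,"ay":0,"az":0,"jaw":0}]'
python3 -m inch '[{"tx":0,"ty":0,"tz":0,"ax":0,"ay":0,"az":-10,"jaw":0},{"tx":0,"ty":0,"tz":0,"ax":0,"ay":0,"az":-10,"jaw":0},{"tx":0,"ty":0,"tz":0,"ax":0,"ay":0,"az":-10,"jaw":0},{"tx":0,"ty":0,"tz":0,"ax":0,"ay":0,"az":-10,"jaw":0},{"tx":0,"ty":0,"tz":0,"ax":0,"ay":0,"az":-10,"jaw":0},{"tx":0,"ty":0,"tz":0,"ax":0,"ay":0,"az":-10,"jaw":0},{"tx":0,"ty":0,"tz":0,"ax":0,"ay":0,"az":-10,"jaw":0},{"tx":0,"ty":0,"tz":0,"ax":0,"ay":0,"az":-10,"jaw":0},{"tx":0,"ty":0,"tz":0,"ax":0,"ay":0,"az":-10,"jaw":0},{"tx":0,"ty":0,"tz":0,"ax":0,"ay":0,"az":0,"jaw":0}]'
python3 - <<'E'
from h import *
o=st(); M=R.from_rotvec(o['orientation']).as_matrix()
for c in ['side','scene']:
    im,d=viewer.get_image(c); W=cloud(c,d,viewer.get_calibration(c)); cw=cf(W)
    if c=='side': A=im
    # fingers: tool band 35..75 mm above reported tcp
    rel=(W-np.array(o['ee_pos']))@M
    q=cw[(d>0)&(abs(rel[...,0])<30)&(abs(rel[...,1])<25)&(rel[...,2]<-34)&(rel[...,2]>-65)]
    print(c,'finger cf',len(q),np.percentile(q,[3,97],axis=0).round(1).tolist() if len(q) else '')
    v=(d>0)&(cw[...,0]>-75)&(cw[...,0]<-20)&(abs(cw[...,1])<53)&(abs(W[...,2]-38)<4)
    q=cw[v]; print(c,'lip x',len(q),np.percentile(q[:,0],[3,50,97]).round(1) if len(q) else '')
    v=(d>0)&(cw[...,0]>-12)&(cw[...,0]<20)&(abs(cw[...,1])<70)&(abs(W[...,2]-50)<8)
    q=cw[v]; print(c,'front face x',len(q),np.percentile(q[:,0],[3,50,97]).round(1) if len(q) else '')
save('hook0.png',cv2.resize(A[180:340,200:480],(700,400)))
E
```

```text
t: 12.02
ee_pos: [595.8, -57.6, 81.6]
orientation: [-3.115, 0.408, 0.0]
ft_force: [-0.1, -0.7, -0.0]
width: 0.4
t: 13.28
ee_pos: [594.8, -58.0, 81.5]
orientation: [-2.493, -1.912, 0.0]
ft_force: [-0.3, 0.0, -0.7]
width: 0.6
t 13.28 p [594.8 -58.   81.5] cf [-24.2   0.8] yaw_x 75.0 zax [-0.  0. -1.] F [-0.3  0.  -0.7] w 0.6 q6 -1.43
side finger cf 228 [[-37.6, -11.0], [-15.6, 5.1]]
side lip x 92 [-51.3 -49.6 -47.3]
side front face x 108 [-2.3 -1.5 -0.9]
scene finger cf 151 [[-35.8, -4.8], [-12.3, 13.4]]
scene lip x 120 [-50.1 -46.  -44.3]
scene front face x 0
```

View pics/hook0.png

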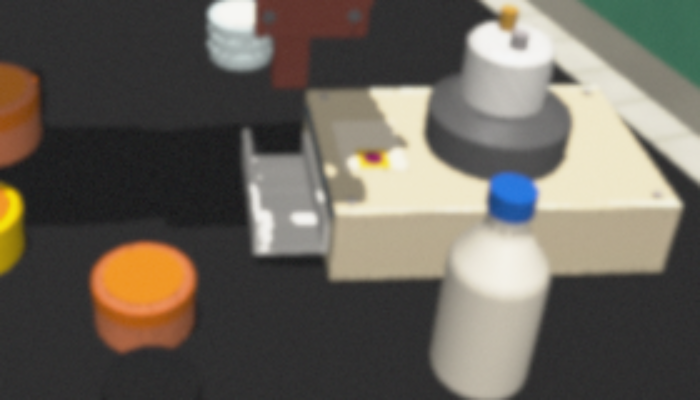

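The tin is clear at (143,295). The closed fingers span counter x from -37.6 to -11, centred in the channel (-46 to -3). Going down into it now.

```bash
python3 -m inch '[{"tx":0,"ty":0,"tz":2.5,"ax":0,"ay":0,"az":0,"jaw":0},{"tx":0,"ty":0,"tz":2.5,"ax":0,"ay":0,"az":0,"jaw":0},{"tx":0,"ty":0,"tz":1.5,"ax":0,"ay":0,"az":0,"jaw":0},{"tx":0,"ty":0,"tz":0.8,"ax":0,"ay":0,"az":0,"jaw":0},{"tx":0,"ty":0,"tz":0.6,"ax":0,"ay":0,"az":0,"jaw":0},{"tx":0,"ty":0,"tz":0.5,"ax":0,"ay":0,"az":0,"jaw":0},{"tx":0,"ty":0,"tz":0.5,"ax":0,"ay":0,"az":0,"jaw":0},{"tx":0,"ty":0,"tz":0,"ax":0,"ay":0,"az":0,"jaw":0}]'
python3 - <<'E'
from h import *
o=st()
im,d=viewer.get_image('side'); im2,_=viewer.get_image('scene')
save('hook1.png',np.hstack([cv2.resize(im[210:300,250:370],(400,300)),cv2.resize(im2[150:240,170:290],(400,300))])); st()
E
```

```text
t: 14.38
ee_pos: [594.7, -59.1, -7.6]
orientation: [-2.492, -1.913, 0.0]
ft_force: [-0.5, -0.2, 0.3]
width: 0.4
t 14.38 p [594.7 -59.1  -7.6] cf [-24.   -0.2] yaw_x 75.0 zax [-0.  0. -1.] F [-0.5 -0.2  0.3] w 0.4 q6 -1.43
t 14.47 p [595.  -59.1  -7.3] cf [-23.7  -0.2] yaw_x 75.0 zax [ 0. -0. -1.] F [-0.4 -0.1  0.5] w 0.6 q6 -1.43
```

View pics/hook1.png

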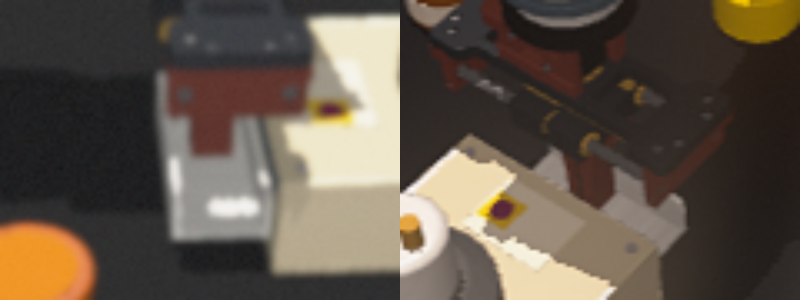

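The fingertip is inside the channel behind the lip (side crop 212,150), with no contact force. Drawing outward along tool -y, slowly at first.

```bash
python3 -m inch '[{"tx":0,"ty":-0.4,"tz":0,"ax":0,"ay":0,"az":0,"jaw":0},{"tx":0,"ty":-0.2,"tz":0,"ax":0,"ay":0,"az":0,"jaw":0},{"tx":0,"ty":-0.2,"tz":0,"ax":0,"ay":0,"az":0,"jaw":0},{"tx":0,"ty":-0.2,"tz":0,"ax":0,"ay":0,"az":0,"jaw":0},{"tx":0,"ty":-0.2,"tz":0,"ax":0,"ay":0,"az":0,"jaw":0},{"tx":0,"ty":-0.2,"tz":0,"ax":0,"ay":0,"az":0,"jaw":0},{"tx":0,"ty":-0.3,"tz":0,"ax":0,"ay":0,"az":0,"jaw":0},{"tx":0,"ty":-0.3,"tz":0,"ax":0,"ay":0,"az":0,"jaw":0},{"tx":0,"ty":-0.4,"tz":0,"ax":0,"ay":0,"az":0,"jaw":0},{"tx":0,"ty":-0.4,"tz":0,"ax":0,"ay":0,"az":0,"jaw":0},{"tx":0,"ty":-0.4,"tz":0,"ax":0,"ay":0,"az":0,"jaw":0}]'
cat >> h.py <<'E'
def lip():
    for c,s in (('side',[1.4,2.8,0]),('scene',[-1.4,-2.8,0])):
        im,d=viewer.get_image(c); W=cloud(c,d,viewer.get_calibration(c))+s; w=cf(W)
        v=(d>0)&(w[...,0]>-190)&(w[...,0]<-30)&(abs(w[...,1])>20)&(abs(w[...,1])<52)&(W[...,2]>24)&(W[...,2]<42)
        if v.sum()>10: print(c,'lip x',v.sum(),np.percentile(w[v][:,0],[5,50,95]).round(1))
E
python3 -c "
from h import *
st();lip();st()"
```

```text
t: 15.85
ee_pos: [563.8, -50.7, -7.3]
orientation: [2.492, 1.913, 0.0]
ft_force: [1.8, -1.3, 0.1]
width: 0.3
t 15.85 p [563.8 -50.7  -7.3] cf [-56.1  -0.1] yaw_x 75.0 zax [ 0. -0. -1.] F [ 1.8 -1.3  0.1] w 0.3 q6 -1.42
side lip x 40 [-73.1 -71.6 -69.2]
scene lip x 100 [-71.6 -69.6 -68.1]
t 15.95 p [563.  -50.6  -7.5] cf [-56.8  -0.2] yaw_x 75.0 zax [-0.001  0.    -1.   ] F [ 0.7 -0.5 -0.2] w 0.6 q6 -1.42
```

The tray is following, about 22 mm out with roughly 2 N. Continuing.

```bash
python3 -m inch '[{"tx":0,"ty":-0.4,"tz":0,"ax":0,"ay":0,"az":0,"jaw":0},{"tx":0,"ty":-0.5,"tz":0,"ax":0,"ay":0,"az":0,"jaw":0},{"tx":0,"ty":-0.6,"tz":0,"ax":0,"ay":0,"az":0,"jaw":0},{"tx":0,"ty":-0.7,"tz":0,"ax":0,"ay":0,"az":0,"jaw":0},{"tx":0,"ty":-0.7,"tz":0,"ax":0,"ay":0,"az":0,"jaw":0},{"tx":0,"ty":-0.7,"tz":0,"ax":0,"ay":0,"az":0,"jaw":0},{"tx":0,"ty":-0.7,"tz":0,"ax":0,"ay":0,"az":0,"jaw":0},{"tx":0,"ty":-0.7,"tz":0,"ax":0,"ay":0,"az":0,"jaw":0},{"tx":0,"ty":-0.7,"tz":0,"ax":0,"ay":0,"az":0,"jaw":0},{"tx":0,"ty":-0.6,"tz":0,"ax":0,"ay":0,"az":0,"jaw":0},{"tx":0,"ty":-0.5,"tz":0,"ax":0,"ay":0,"az":0,"jaw":0},{"tx":0,"ty":-0.4,"tz":0,"ax":0,"ay":0,"az":0,"jaw":0}]'
python3 -m inch '[{"tx":0,"ty":-0.3,"tz":0,"ax":0,"ay":0,"az":0,"jaw":0},{"tx":0,"ty":-0.3,"tz":0,"ax":0,"ay":0,"az":0,"jaw":0},{"tx":0,"ty":-0.2,"tz":0,"ax":0,"ay":0,"az":0,"jaw":0},{"tx":0,"ty":-0.1,"tz":0,"ax":0,"ay":0,"az":0,"jaw":0}]'
python3 -c "
from h import *
st();lip();tin();st()"
```

```text
t: 17.45
ee_pos: [494.1, -32.1, -7.4]
orientation: [2.492, 1.913, 0.0]
ft_force: [1.5, -2.0, -1.3]
width: 0.4
t: 17.95
ee_pos: [485.6, -29.8, -7.4]
orientation: [2.492, 1.913, 0.0]
ft_force: [1.2, -2.3, -0.8]
width: 0.3
t 17.95 p [485.6 -29.8  -7.4] cf [-136.9    0. ] yaw_x 75.0 zax [ 0. -0. -1.] F [ 1.2 -2.3 -0.8] w 0.3 q6 -1.4
side lip x 81 [-153.1 -149.7  -54. ]
scene lip x 240 [-151.6 -107.3 -100.7]
0.93 [257. 297.] cf lo [-155.1 -134.6] hi [-95.2 -75.5] z 38.9
0.78 [194. 226.] cf lo [-290.7   64.9] hi [-214.7  138.9] z 50.5
0.65 [190. 271.] cf lo [-271.7  -62.9] hi [-213.2   -6. ] z 38.9
t 18.15 p [485.5 -29.8  -7.4] cf [-137.1    0. ] yaw_x 75.0 zax [-0.  0. -1.] F [1.3 0.4 0.6] w 0.5 q6 -1.4
```

About 103 mm out. The last stretch goes in small rows, with a force check at each call.

```bash
python3 -m inch '[{"tx":0,"ty":-0.2,"tz":0,"ax":0,"ay":0,"az":0,"jaw":0},{"tx":0,"ty":-0.2,"tz":0,"ax":0,"ay":0,"az":0,"jaw":0},{"tx":0,"ty":-0.2,"tz":0,"ax":0,"ay":0,"az":0,"jaw":0},{"tx":0,"ty":-0.2,"tz":0,"ax":0,"ay":0,"az":0,"jaw":0},{"tx":0,"ty":-0.2,"tz":0,"ax":0,"ay":0,"az":0,"jaw":0},{"tx":0,"ty":-0.1,"tz":0,"ax":0,"ay":0,"az":0,"jaw":0}]'
python3 -m inch '[{"tx":0,"ty":-0.1,"tz":0,"ax":0,"ay":0,"az":0,"jaw":0},{"tx":0,"ty":-0.1,"tz":0,"ax":0,"ay":0,"az":0,"jaw":0}]'
python3 -c "
from h import *
st();lip();st()"
```

```text
t: 18.9
ee_pos: [474.9, -26.9, -7.4]
orientation: [-2.492, -1.913, 0.0]
ft_force: [2.3, -0.8, -1.0]
width: 0.5
t: 19.15
ee_pos: [473.1, -26.5, -7.4]
orientation: [2.492, 1.913, 0.0]
ft_force: [1.4, -0.9, -0.3]
width: 0.3
t 19.15 p [473.1 -26.5  -7.4] cf [-1.499e+02  1.000e-01] yaw_x 75.0 zax [ 0.  0. -1.] F [ 1.4 -0.9 -0.3] w 0.3 q6 -1.39
side lip x 94 [-165.9 -118.9  -64.8]
scene lip x 272 [-164.9 -119.7  -81.9]
t 19.25 p [473.  -26.4  -7.4] cf [-1.501e+02  1.000e-01] yaw_x 75.0 zax [-0.  0. -1.] F [ 1.5  0.2 -0.2] w 0.1 q6 -1.39
```

```bash
for i in 1; do python3 -m inch '[{"tx":0,"ty":-0.1,"tz":0,"ax":0,"ay":0,"az":0,"jaw":0},{"tx":0,"ty":0,"tz":0,"ax":0,"ay":0,"az":0,"jaw":0}]'; done
python3 -m inch '[{"tx":0,"ty":-0.1,"tz":0,"ax":0,"ay":0,"az":0,"jaw":0},{"tx":0,"ty":0,"tz":0,"ax":0,"ay":0,"az":0,"jaw":0}]'
```

```text
t: 19.5
ee_pos: [472.1, -26.2, -7.4]
orientation: [-2.492, -1.913, 0.0]
ft_force: [2.3, 0.3, 0.8]
width: 0.4
t: 19.75
ee_pos: [471.1, -25.9, -7.4]
orientation: [-2.492, -1.913, 0.0]
ft_force: [2.7, -0.3, -0.2]
width: 0.3
```

```bash
python3 -m inch '[{"tx":0,"ty":-0.1,"tz":0,"ax":0,"ay":0,"az":0,"jaw":0},{"tx":0,"ty":0,"tz":0,"ax":0,"ay":0,"az":0,"jaw":0}]'; python3 -c "
from h import *
st();lip();st()"
```

```text
t: 20.0
ee_pos: [470.1, -25.7, -7.4]
orientation: [-2.492, -1.913, 0.0]
ft_force: [1.8, 0.2, 0.3]
width: 0.8
t 20.0 p [470.1 -25.7  -7.4] cf [-153.    0.] yaw_x 75.0 zax [-0.  0. -1.] F [1.8 0.2 0.3] w 0.8 q6 -1.39
side lip x 93 [-169.2 -122.7  -68.1]
scene lip x 257 [-167.9 -122.1  -91.9]
t 20.1 p [470.1 -25.7  -7.4] cf [-1.53e+02  1.00e-01] yaw_x 75.0 zax [-0.  0. -1.] F [ 2.1  1.1 -0.3] w 0.2 q6 -1.39
```

```bash
python3 -m inch '[{"tx":0,"ty":-0.05,"tz":0,"ax":0,"ay":0,"az":0,"jaw":0},{"tx":0,"ty":0,"tz":0,"ax":0,"ay":0,"az":0,"jaw":0}]'; python3 -m inch '[{"tx":0,"ty":-0.05,"tz":0,"ax":0,"ay":0,"az":0,"jaw":0},{"tx":0,"ty":0,"tz":0,"ax":0,"ay":0,"az":0,"jaw":0}]'
```

```text
t: 20.35
ee_pos: [469.8, -25.6, -7.4]
orientation: [2.492, 1.913, 0.0]
ft_force: [2.5, -0.0, 0.3]
width: 0.8
t: 20.6
ee_pos: [469.5, -25.5, -7.4]
orientation: [2.492, 1.913, 0.001]
ft_force: [3.4, -1.0, -0.4]
width: 0.6
```

The force is starting to rise and the step came up short, so that is the stop. I'll release inside the channel, lift out and check.

```bash
python3 -m inch '[{"tx":0,"ty":0.4,"tz":0,"ax":0,"ay":0,"az":0,"jaw":0},{"tx":0,"ty":0.4,"tz":0,"ax":0,"ay":0,"az":0,"jaw":0},{"tx":0,"ty":0,"tz":-1,"ax":0,"ay":0,"az":0,"jaw":0},{"tx":0,"ty":0,"tz":-2,"ax":0,"ay":0,"az":0,"jaw":0},{"tx":0,"ty":0,"tz":-5,"ax":0,"ay":0,"az":0,"jaw":0},{"tx":0,"ty":0,"tz":-5,"ax":0,"ay":0,"az":0,"jaw":0},{"tx":0,"ty":0,"tz":-5,"ax":0,"ay":0,"az":0,"jaw":0},{"tx":0,"ty":-5,"tz":0,"ax":0,"ay":0,"az":0,"jaw":0},{"tx":0,"ty":-5,"tz":0,"ax":0,"ay":0,"az":0,"jaw":0},{"tx":0,"ty":0,"tz":0,"ax":0,"ay":0,"az":0,"jaw":0}]'
python3 - <<'E'
from h import *
st();lip();im=tin()
for th in ['wash_bottle','petri_stack','jar']:
    for m in masks_of('side',th)[:1]: print(th,np.round(m['location']))
z=np.load('side.npz')
print('dish:'); 
d=viewer.get_image('side')[1]; W=cloud('side',d,viewer.get_calibration('side'))+[1.4,2.8,0]
for m in masks_of('side','dish_center')[:1]:
    q=cf(W[m['pixels']&(d>0)]); print(m['score'],np.percentile(q,[3,97],axis=0).round(1))
save('end.png',cv2.resize(im[150:360,160:440],(800,600)))
E
```

```text
t: 21.85
ee_pos: [376.5, -1.2, 172.7]
orientation: [-2.49, -1.913, 0.003]
ft_force: [0.9, 0.1, 0.1]
width: 0.5
t 21.85 p [376.5  -1.2 172.7] cf [-249.8   -0.3] yaw_x 75.1 zax [-0.002  0.    -1.   ] F [0.9 0.1 0.1] w 0.5 q6 -1.34
side lip x 128 [-169.8 -166.5  -61.4]
scene lip x 282 [-169.2 -144.   -96. ]
0.87 [195. 226.] cf lo [-291.8   64.8] hi [-214.8  134.8] z 50.4
0.77 [192. 270.] cf lo [-270.6  -62.8] hi [-213.2   -5.8] z 39.0
0.71 [256. 299.] cf lo [-155.2 -134.6] hi [-96.4 -77.7] z 39.0
wash_bottle [398. 300.]
jar [261. 352.]
dish:
0.8 [[-64.4 -22. ]
 [-21.4  20.3]]
```

View pics/end.png

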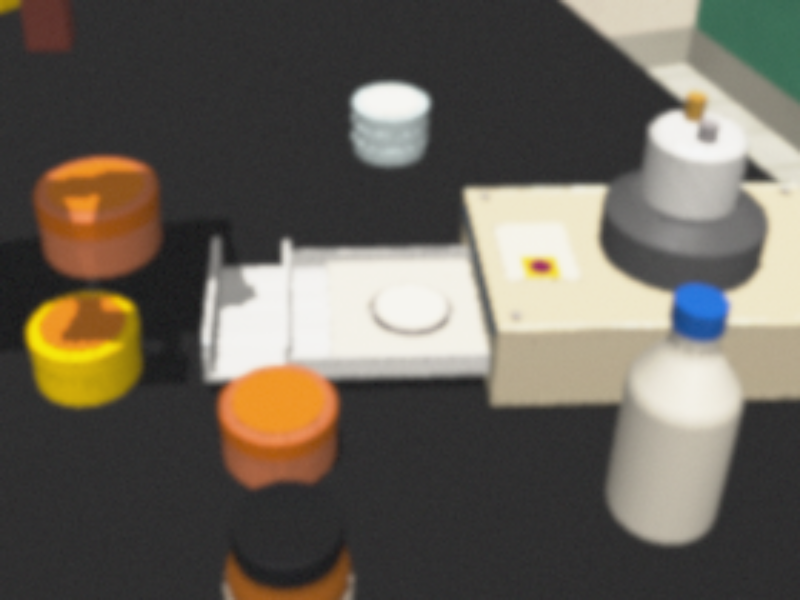

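The tray is out, with its lip at (212,310) and lip front at x≈-170, so about 119.5 mm drawn. The dish lies in its well (410,307), centred at about -43 against an expected -42. The tin stands clear at (278,425). Bottle, petri dishes and jar are undisturbed, and the robot is clear of everything.

```bash
python3 -c "
from h import *
ctrl.close_job(); print(get_obs()['t'])"
```

```text
the job is handed in; nothing more can be done
the job is handed in; nothing more can be done
```

The tray is drawn out to its stop with the dish in its well, and the job is handed in. It took about 22 s of the 54 s allowed. I slid the small copper tin aside with two part-open fingertips, then hooked the closed fingers behind the lip and drew the tray out.

**Last checks:**
- **Tray:** both cameras put it about 119 mm out. Near the end the force rose slightly to about 3.5 N, which I took as the stop.
- **Dish:** its centre was about 1 mm from where the well should be.
- **Tin:** it stands upright at y ≈ -106 mm in the counter's frame, about 18 mm clear of the tray.
- **Bottle and jar:** they were found within 1–2 pixels of their starting places.
- **Petri dishes:** the detector missed them in the last picture. I saw them standing there, but did not measure their position.
- **Robot:** the arm is raised and touching nothing.

**What disagreed:**
- **Fingertip height:** the cameras showed the fingertips ending about 32 mm short of the reported TCP. My first push attempt therefore passed just over the lid with no contact force. I measured the offset and corrected the heights for the rest of the job.
- **Cameras:** the two fixed cameras differed by about 3–6 mm sideways, so I used the mean.

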